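# Lengthen the length stop by one hole and bring the blank up to it

## Task

Set the length stop of the sawing board one hole longer: press its spring button in flush, draw the outer tube out and let the button snap fully out again in the very next hole, without wrenching the tube against the button. Then slide the moulding blank, lying flat along the fence, gently up until its end butts against the stop plate, and leave the other things on the bench alone.

Things in the scene. Friction and masses are not known exactly. Their poses are not given: they have to be found in the camera images.
- station: Wooden sawing board fixed to the bench. Origin on the bench top, z up, y along the board towards the stop. Bed top z 20 mm, x -90 to -13, y -220 to 200. Fence along it: face to the blank is x = -23, thick 10, top z 34. Tube beyond the fence at x 60, held by two grey brackets (y -78 to -52 and -8 to 18, 77 high). 58 mm free between fence and outer tube (floor below z 12)
- rail: Fixed inner tube of the length stop, 25 mm square steel, carries the spring button. Origin on the tube's axis at the button, at x 60, y 130, z 50 mm of the station; axes as the station's
- sleeve: Outer tube, 30 mm square aluminium, 2 mm wall, slides on the rail along y (5 N friction), axes as station. Origin on its axis at the hole where the button stands at the start (then = rail's origin); tube from y -84 to 88 mm of it, stop plate on its +y end. Four 11.5 mm holes evenly spaced along its +x side; the next for a longer stop lies 20 to 45 mm towards -y, so draw the tube to +y and feel for it
- snap_button (a joint): Spring button's travel inwards, m: 0 fully out (tube locked); 0.004 flush with the outer tube's face (its round nose then lets the tube be drawn off it with a pull of about 15 to 20 N); 0.006 under the tube's wall. Spring 3 N at 0, 4.5 N flush. At the next hole it springs out by itself and stops the tube hard (1.5 mm play in all)
- button_top (a point): Top of the spring button: round-nosed steel stud, 10 mm in diameter, standing 4 mm out of the outer tube's +x side at mid height (z 50 mm). It stays with the inner tube. Pinching the outer tube across x, a flat finger over the button, presses it flush
- stop_face (a point): On the stop plate's face that looks to -y, where the blank's end meets it. Steel plate 8 mm thick from the tube across the line of the bed, z 24 to 72 mm; part of the sleeve; axes as the station's
- blank: Softwood moulding blank on the bed by the fence, 240 mm long along its own y, about 0.2 kg. Lower part 44 mm wide, 34 high; ridge on it 28 wide, 10 high. Origin: centre of its underside (z 20 mm). Its +y end is to meet the stop plate. At the start a few mm off the fence and not quite parallel
- blank_head (a point): Centre of the blank's end face towards the stop (+y end), 22 mm above its underside
- blank_tail (a point): Centre of the blank's other end face, 22 mm above its underside
- gouge: Carving gouge lying on the bench, 260 mm long; leave alone
- firmer_gouge: Second carving gouge, 260 mm; leave alone
- offcut: Short offcut of the same moulding, 55 mm long; leave alone
- square: Try square with wooden stock, lying flat; leave alone
- wax_tin: Wax tin, 68 mm across, 45 mm high; leave alone
- mallet: Carver's round mallet standing on its head, 92 mm across, 215 mm high; leave alone
- water_bottle: Clear water bottle, 66 mm across, 210 mm high; leave alone
- glue_jar: White glue jar, 72 mm across, 100 mm high; leave alone
Things that resemble listed ones, but are neither listed nor needed, are in the scene too. There is more than one size of the blank; the job needs the smaller.

How it is judged:
By the outcome, as a careful person would: the job done as asked, in the order asked, and still so for the second after the job is handed in, with the robot touching nothing.
It also fails if it takes over 54 s, if anything falls off the work surface, if the arm or the gripper's body presses on something with over 40 N, if the wrist force passes 120 N, or if a joint passes its speed limit or range.

## Robot

A 7-joint arm with a two-finger parallel gripper is mounted at the origin on the work surface. World frame = base frame: x ahead of the robot, y to its left, z up, the work surface at z = 0. Lengths are in m, angles in rad, forces in N, time in s.
With the tool pointing down it reaches from about 0.425 to 0.95 m from the base axis. Payload 4.7 kg.
Tool frame: the origin (TCP) lies on the centre line of the jaws, within the pads' length; the fingertips stand robot.nose_length ahead of it and the grasp point (between the pads) lies 8 mm behind it (robot.nose_length is the distance from the TCP to the fingertips, in m); z points along the fingers, x is the direction in which the jaws open and shut, and the axes are right-handed (so a half turn about z gives the same grasp; the last joint's range is limited). The gripper opens to 85 mm and grips with 20 to 120 N. Pads are 22 mm wide; open, the fingers measure 114 mm over their backs; the gripper's body (76 mm by 85 mm) begins 54 mm behind the grasp point. The pads swing forward as they close: fully open they stand 13 mm farther back than shut.
Start: joints at [1.111, 0.469, -0.049, 1.532, 0.024, 1.141, -0.082], TCP at [0.282, -0.613, 0.242] pointing down, gripper open.
Joint ranges: [-2.59, 2.59], [-0.33, 1.99], [-1.39, 1.29], [0.1, 2.45], [-1.04, 4.18], [0.21, 1.99], [-2.66, 2.66]. Speed limits (rad/s): [2.57, 2.57, 3.14, 3.14, 3.14, 3.14, 3.14].

## Interface

Orientations are given as [roll, pitch, yaw] about the fixed x, y, z axes, in that order (R = Rz(yaw) Ry(pitch) Rx(roll)).
In Python, from plant import robot gives the robot as it stands. Calls block until the motion is done:
- robot.goto(position, orientation): joint-space move of the TCP to a pose.
- robot.move_straight(position, vel=0.15, attitude=None, contact_N=None): straight line of the TCP; attitude=None keeps the orientation; vel is the mean speed in m/s. With contact_N (N) it stops when the force on the tool has changed by that much, and returns True; else False.
- robot.move_joints(angles): joint-space move.
- robot.grip(opening, strength=None): opening from 0.0 (shut) to 1.0 (fully open); strength is the grip in N (None keeps the last); returns when the fingers have stopped.
- robot.sleep(seconds).
- robot.inverse_kinematics(position, orientation): joint angles nearest the present ones, or None.
- robot.sense(): the state.
- robot.grab_frame(name): name is "side" or "top"; returns a dict with "image" (384x512x3 uint8, red, green, blue), "range_z" (384x512 float32, m along the optical axis (not along the pixel's ray), 0 where there is no reading), "fx", "fy", "cx", "cy" (pixels), "R" (3x3) and "t" (3): a world point X has camera coordinates R X + t. Camera axes: x right, y down, z forward; pixel columns grow to the right and rows downward; lengths in m; the calibration is good to about 2 mm. A picture is of the moment at which its call begins.
A pose or a line that the arm cannot do raises robot.IKError and nothing moves.
- robot.close_job(): hands the job in, once; it reports no verdict.
The state is a dict: "t": time; "joint_pos": joint angles; "joint_velocities": joint speeds; "effort": joint torques, N m; "tcp_pos": TCP position; "tcp_rot": TCP orientation; "wrist_force": force on the tool from outside, world axes, zero at the start; "torque": the same for the moment, N m; "opening": opening from 0.0 (shut) to 1.0 (fully open).
Only numpy, scipy, OpenCV 4.12 (cv2) and the standard library are available. Lean on these libraries where they do the work, as an engineer would, in place of code of your own. Each camera call takes 0.05 s, during which the arm holds its last target.

## Working session

There is one attempt and no reset: what is moved stays moved. The work goes in short steps, each a Python script; the robot and the scene stay as the last script left them, time stands still between calls to the robot, and variables do not carry over. Pictures are saved under pics/ and viewed, and the job is handed in when it is done.

```bash
ls; mkdir -p pics; python3 - <<'E'
from plant import robot
import cv2,numpy as np,pickle
for n in("side","top"):
    f=robot.grab_frame(n); pickle.dump(f,open(n+"0.pkl","wb"))
    cv2.imwrite(f"pics/{n}0.png",cv2.resize(f["image"][:,:,::-1],(800,600),interpolation=cv2.INTER_CUBIC))
    print(n,f["fx"],f["fy"],f["cx"],f["cy"],f["R"],f["t"], -f["R"].T@f["t"])
s=robot.sense();print(s);print(robot.nose_length)
E
```

```text
pics
side 397.04406909958095 397.04406909958095 262.1514902583373 194.55592774471188 [[-0.81806142 -0.57510804  0.00512368]
 [-0.38703425  0.54390282 -0.7445631 ]
 [ 0.42541744 -0.61108138 -0.66753243]] [0.3725997  0.19326959 1.01307685] [-0.05136917  0.72823761  0.81825398]
top 480.1847702013139 480.1847702013139 249.79724275461555 186.22087782852617 [[-0.02274816 -0.99971416 -0.00735627]
 [-0.99184504  0.02349086 -0.12526607]
 [ 0.12540307  0.00444671 -0.99209591]] [0.0508853  0.45021564 1.77434707] [0.22519313 0.03240479 1.81709355]
{'t': 0.1, 'joint_pos': array([ 1.11108591,  0.46942525, -0.04859471,  1.53360988,  0.02410899,
        1.14100657, -0.08227921]), 'joint_velocities': array([-0.00047793, -0.00157589,  0.00131153, -0.00126135, -0.00085771,
        0.00184417, -0.00131901]), 'effort': array([ 1.18002550e-03, -5.11511207e+01, -4.66870330e-02, -2.38389355e+01,
        1.08111673e-02,  4.35650552e-03,  1.16625557e-05]), 'tcp_pos': array([ 0.28167567, -0.61284234,  0.24130789]), 'tcp_rot': array([ 3.14151825e+00,  1.86160745e-03, -1.13993186e+00]), 'wrist_force': array([-0.40827465,  0.85016934, -1.41165134]), 'torque': array([ 0.02051582, -0.00321079, -0.00261112]), 'opening': 1.0006356378989107}
0.011
```

View pics/top0.png

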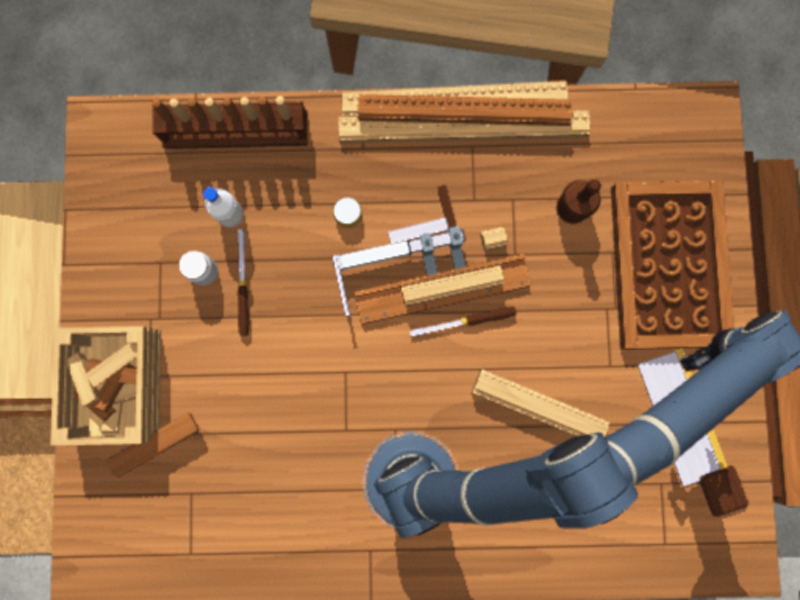

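View pics/side0.png

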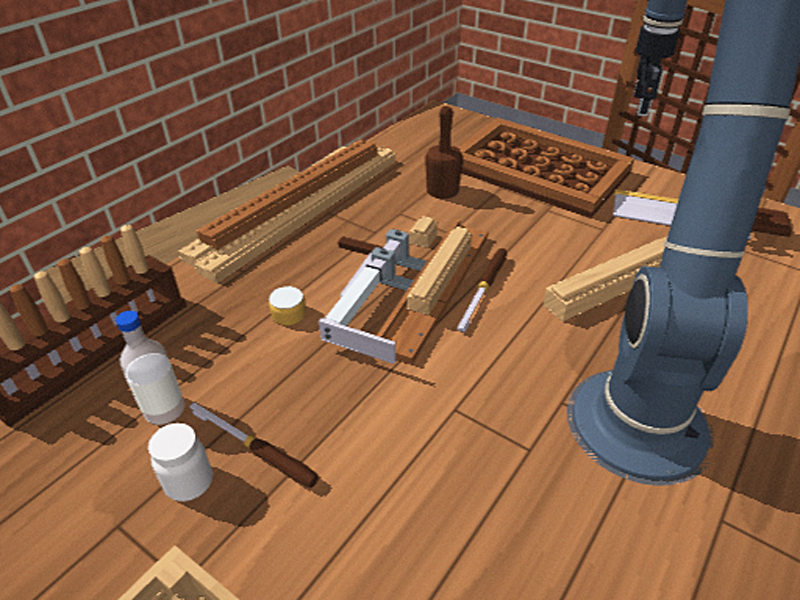

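```bash
cat > h.py <<'E'
import numpy as np,pickle,cv2
def ray(f,u,v,z):
    d=f["R"].T@np.array([(u-f["cx"])/f["fx"],(v-f["cy"])/f["fy"],1.]); c=-f["R"].T@f["t"]
    return c+d*(z-c[2])/d[2]
def proj(f,X):
    p=f["R"]@np.asarray(X,float)+f["t"]; return p[0]/p[2]*f["fx"]+f["cx"],p[1]/p[2]*f["fy"]+f["cy"]
def cloud(f):
    h,w=f["range_z"].shape; v,u=np.mgrid[:h,:w]; z=f["range_z"]
    P=np.stack([(u-f["cx"])/f["fx"]*z,(v-f["cy"])/f["fy"]*z,z],-1)
    return (P-f["t"])@f["R"]
def crop(f,name,u0,v0,u1,v1,s):
    im=cv2.resize(f["image"][v0:v1,u0:u1,::-1],None,fx=s,fy=s,interpolation=cv2.INTER_CUBIC); cv2.imwrite("pics/"+name,im)
E
python3 - <<'E'
from h import *
T=pickle.load(open("top0.pkl","rb"));S=pickle.load(open("side0.pkl","rb"))
crop(T,"tc.png",205,130,345,230,5.7); crop(S,"sc.png",190,130,340,240,5.3)
P=cloud(T)
for u,v in[(250,160),(290,183),(225,200),(216,180),(276,155),(360,262),(370,130)]: print(u,v,P[v,u].round(3))
P=cloud(S)
for u,v in[(230,185),(285,165),(278,150),(235,217),(285,115)]: print(u,v,P[v,u].round(3))
E
```

```text
250 160 [0.545 0.037 0.062]
290 183 [ 0.456 -0.108  0.06 ]
225 200 [ 0.404  0.136 -0.001]
216 180 [0.472 0.164 0.07 ]
276 155 [ 0.559 -0.059  0.077]
360 262 [ 0.162 -0.353  0.053]
370 130 [ 0.636 -0.401  0.109]
230 185 [0.531 0.056 0.062]
285 165 [ 0.45  -0.114  0.066]
278 150 [ 0.551 -0.232  0.012]
235 217 [0.438 0.152 0.062]
285 115 [ 0.618 -0.378  0.057]
```

View pics/tc.png

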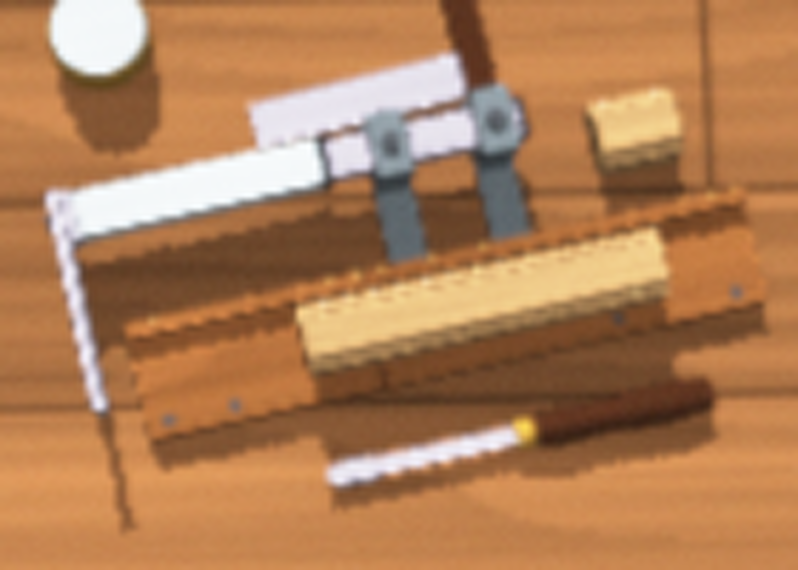

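View pics/sc.png

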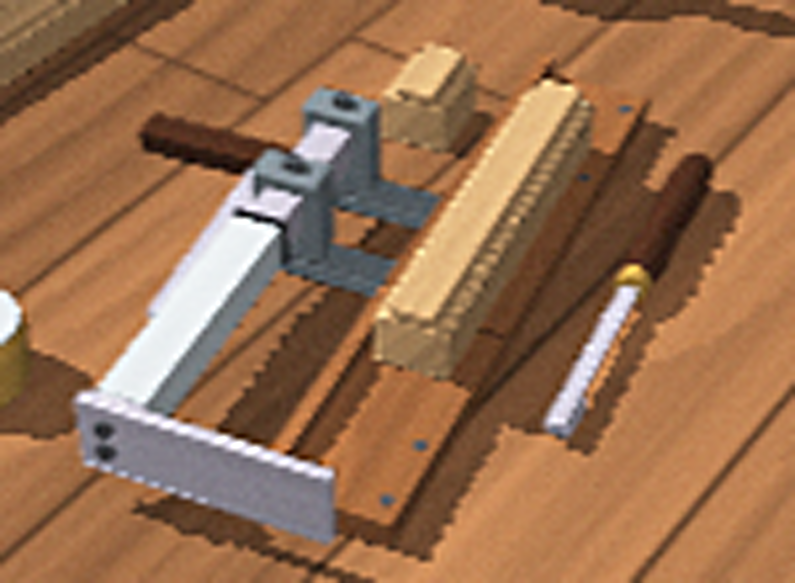

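```bash
cat > fit.py <<'E'
from h import *
from scipy.optimize import least_squares
T=pickle.load(open("top0.pkl","rb"));S=pickle.load(open("side0.pkl","rb"))
tp=lambda c,r:(205+(c+.5)/5.7-.5,130+(r+.5)/5.7-.5)
sp=lambda c,r:(190+(c+.5)/5.3-.5,130+(r+.5)/5.3-.5)
obs=[(T,tp(150,441),(-90,200,20)),(T,tp(765,305),(-90,-220,20)),(T,tp(124,325),(-13,200,34)),(T,tp(742,188),(-13,-220,34)),
(T,tp(390,147),(60,5,78)),(T,tp(497,122),(60,-65,78)),(T,tp(320,143),(75,46,65)),(T,tp(328,183),(45,46,65)),
(S,sp(345,103),(60,-65,78)),(S,sp(295,167),(60,5,78)),(S,sp(390,527),(-90,200,20)),(S,sp(648,100),(-90,-220,20)),(S,sp(235,220),(75,46,65)),(S,sp(285,235),(45,46,65))]
def W(p,q):
    c,s=np.cos(p[2]),np.sin(p[2]); q=np.array(q)/1000
    return np.array([p[0]+c*q[0]-s*q[1],p[1]+s*q[0]+c*q[1],q[2]])
def res(p,o): return np.concatenate([np.array(proj(f,W(p,q)))-np.array(uv) for f,uv,q in o])
for o in(obs,[x for x in obs if x[0] is T],[x for x in obs if x[0] is S]):
    r=least_squares(res,[.48,0,.2],args=(o,),loss="soft_l1"); print(r.x.round(4)); print(r.fun.reshape(-1,2).round(1).tolist())
    if len(o)==len(obs): p=r.x; np.save("st.npy",p)
print("button",W(p,(60,130,50)))
c,s=np.cos(p[2]),np.sin(p[2])
def inv(X): d=X[:2]-p[:2]; return np.array([c*d[0]+s*d[1],-s*d[0]+c*d[1]])*1000
# blank ridge top z 64: corners ; lower top z 54 ; plate top z72
for n,f,q,z in[("plate+x",T,tp(48,192),.072),("plate-x",T,tp(98,410),.072),("plate +x",S,sp(77,397),.072),("plate-x",S,sp(335,475),.072),
 ("ridge head far",T,tp(297,308),.064),("ridge head near",T,tp(310,360),.064),("ridge tail far",T,tp(655,230),.064),("ridge tail near",T,tp(666,280),.064),
 ("S lower head near",S,sp(445,375),.020),("S head far lower",S,sp(378,357),.020)]:
    print(n,inv(ray(f,*q,z)).round(1))
for n,q in[("mallet",(368,128)),("tin",(222,134))]: print(n,cloud(T)[q[1],q[0]].round(3))
print("square", [inv(ray(T,*tp(*a),0.004)).round(0) for a in[(250,105),(260,148),(465,55),(470,95)]])
PC=cloud(T)
for a in[(350,90),(460,20),(440,85)]:
    u,v=map(round,tp(*a)); print(PC[v,u].round(3))
E
python3 fit.py
```

```text
[ 0.4995 -0.0639  0.199 ]
[[-0.3, 1.0], [0.6, 0.4], [-0.3, 1.1], [0.3, 0.6], [-0.2, -0.0], [-0.4, 0.2], [0.3, -0.1], [0.7, 0.6], [-1.2, -0.8], [-1.2, -0.9], [-0.0, 0.8], [-0.1, 0.1], [-0.0, -1.3], [-0.6, -1.6]]
[ 0.5014 -0.0637  0.1967]
[[-0.5, 0.4], [0.5, 0.0], [-0.4, 0.4], [0.2, 0.3], [-0.2, -0.5], [-0.4, -0.2], [0.2, -0.6], [0.6, 0.1]]
[ 0.4964 -0.062   0.1988]
[[-0.7, -0.2], [-0.7, -0.3], [0.5, 1.7], [0.4, 0.6], [0.4, -0.6], [-0.1, -0.9]]
button [0.53265943 0.07541131 0.05      ]
plate+x [ 81.  226.2]
plate-x [-64.4 224.8]
plate +x [ 76.3 223.7]
plate-x [-68.9 220.8]
ridge head far [-27.3  85.6]
ridge head near [-62.1  85. ]
ridge tail far [ -28.9 -151.8]
ridge tail near [ -62.2 -150.9]
S lower head near [-70.4  78.3]
S head far lower [-30.2  79.8]
mallet [ 0.643 -0.393  0.115]
tin [0.651 0.141 0.04 ]
square [array([122.,  84.]), array([92., 84.]), array([123., -65.]), array([ 96., -62.])]
[ 0.613 -0.025  0.004]
[ 0.657 -0.1    0.01 ]
[ 0.614 -0.087  0.008]
```

```bash
cat >> h.py <<'E'
p=np.load("st.npy")
def SW(x,y,z):
    c,s=np.cos(p[2]),np.sin(p[2]); return np.array([p[0]+c*x-s*y,p[1]+s*x+c*y,z*1.0*1000])/1000 if False else np.array([p[0]+(c*x-s*y)/1000,p[1]+(s*x+c*y)/1000,z/1000])
def inv(X):
    c,s=np.cos(p[2]),np.sin(p[2]); d=np.asarray(X)[:2]-p[:2]; return np.array([(c*d[0]+s*d[1])*1000,(-s*d[0]+c*d[1])*1000,X[2]*1000])
def frc(s):
    F=s["wrist_force"]; c,n=np.cos(p[2]),np.sin(p[2]); return np.array([c*F[0]+n*F[1],-n*F[0]+c*F[1],F[2]]).round(1)
YAW=p[2]
E
python3 - <<'E'
from plant import robot
from h import *
print([robot.inverse_kinematics(list(SW(60,134,z)),[np.pi,0,YAW]) for z in(200,41)])
robot.move_straight([0.36,-0.42,0.33],vel=0.3)
robot.goto(list(SW(60,134,160)),[np.pi,0,YAW])
robot.grip(0.72)
s=robot.sense();print(s["t"],inv(s["tcp_pos"]),s["tcp_rot"],s["opening"],frc(s))
T=robot.grab_frame("top");S=robot.grab_frame("side")
pickle.dump(T,open("t1.pkl","wb"));pickle.dump(S,open("s1.pkl","wb"))
crop(S,"s1.png",190,80,340,240,3.7);crop(T,"t1.png",205,100,345,230,4.6)
E
```

```text
[array([ 0.36422448,  0.38384014, -0.74404197,  1.87580551,  0.30639871,
        0.99886768, -0.31289324]), array([ 0.2124056 ,  0.58433295, -0.57093595,  2.0011889 ,  0.48598715,
        0.69223438, -0.46662034])]
3.3667 [ 60.02132554 133.75262505 160.06286138] [ 3.14141571e+00 -1.21170472e-04  1.98611234e-01] 0.7159823345188192 [-0.4 -0.3 -0.2]
```

View pics/s1.png

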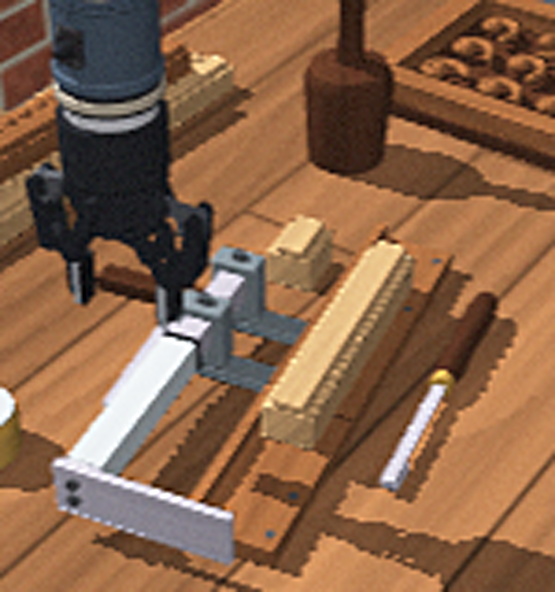

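View pics/t1.png

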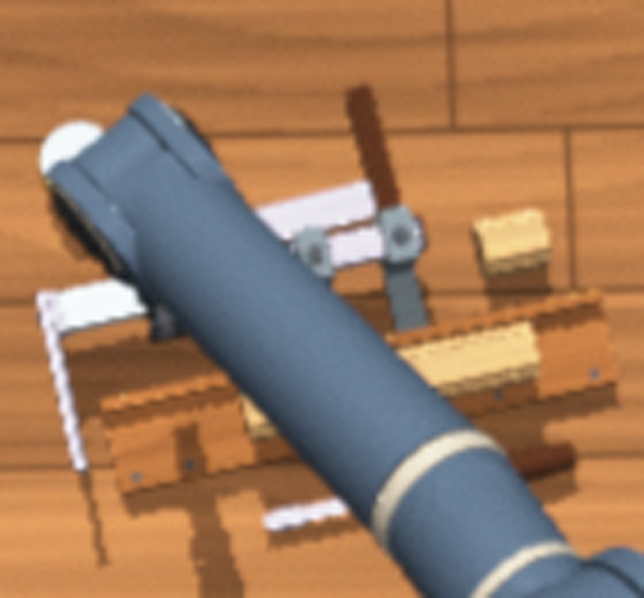

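```bash
python3 - <<'E'
from plant import robot
from h import *
c=robot.move_straight(list(SW(60,133.5,41)),vel=0.12,contact_N=6)
s=robot.sense();print(c,s["t"],inv(s["tcp_pos"]),frc(s))
if not c:
    robot.grip(0.0,strength=20)
    s=robot.sense();print(s["t"],inv(s["tcp_pos"]),s["opening"],s["opening"]*85,frc(s),s["torque"])
S=robot.grab_frame("side");crop(S,"s2.png",190,80,340,240,3.7)
E
```

```text
False 4.6083 [ 60.64100965 133.66452607  41.68267287] [-0.2 -0.3  0.2]
4.9833 [ 61.89188546 133.54244654  42.13513923] 0.34405930589403516 29.245041000992988 [ 3.8 -0.2  4.1] [ 0.00866102 -0.52755835  0.0464512 ]
```

View pics/s2.png

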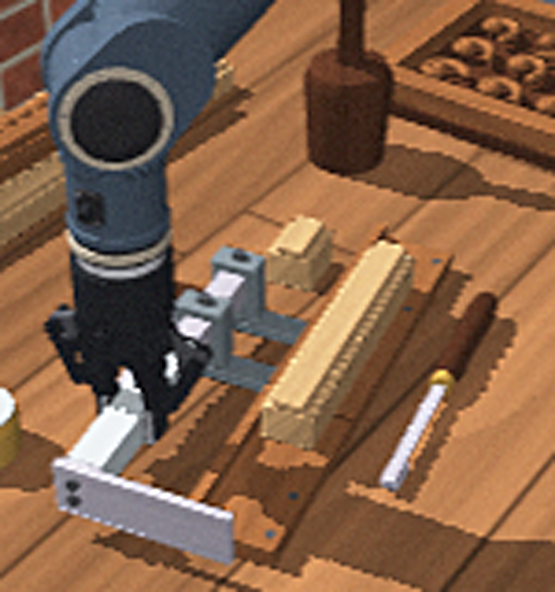

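```bash
python3 - <<'E'
from plant import robot
from h import *
s=robot.sense(); x0,y0,z0=62.3,133.5,42
robot.move_straight(list(SW(x0,y0,z0)),vel=0.03)
robot.grip(0.0,strength=50)
s=robot.sense();print(s["t"],inv(s["tcp_pos"]).round(2),round(s["opening"]*85,2),frc(s))
y=y0;rel=False
for i in range(14):
    y+=2
    c=robot.move_straight(list(SW(x0,y,z0)),vel=0.03)
    s=robot.sense();q=inv(s["tcp_pos"]);F=frc(s);print(round(s["t"],2),y,q.round(2),round(s["opening"]*85,2),F)
    if abs(F[1])>26: break
    if q[1]-y0>4 and not rel: rel=True; print("moving")
    if rel and y-y0>14 and abs(F[1])>14: break
E
```

```text
5.5 [ 61.87 133.56  42.16] 29.47 [-1.1 -0.1  4.9]
5.75 135.5 [ 61.85 133.91  42.15] 28.83 [-1.2 -3.5  7.8]
6.0 137.5 [ 61.85 135.04  42.16] 29.06 [-1.4 -4.9  8.1]
6.25 139.5 [ 61.85 136.11  42.14] 29.16 [-1.  -7.4  9. ]
6.5 141.5 [ 61.85 136.8   42.14] 29.05 [ -1.8 -10.1   9.2]
6.75 143.5 [ 61.84 138.29  42.13] 29.29 [-0.8 -9.9  9.5]
moving
7.0 145.5 [ 61.81 142.59  42.09] 29.06 [-0.3 -4.9  7.8]
7.25 147.5 [ 61.8  144.73  42.11] 29.15 [-1.5 -5.9  7.3]
7.5 149.5 [ 61.82 146.89  42.12] 28.98 [-1.5 -4.4  8.1]
7.75 151.5 [ 61.79 148.91  42.1 ] 29.4 [-0.7 -4.9  8. ]
8.0 153.5 [ 61.82 151.04  42.13] 29.2 [-1.3 -4.5  7.7]
8.25 155.5 [ 61.81 153.06  42.12] 29.42 [-1.7 -4.9  7.5]
8.5 157.5 [ 61.8  154.87  42.13] 29.42 [-1.  -5.5  7.8]
8.75 159.5 [ 61.8  156.97  42.11] 29.05 [-1.5 -4.5  7.7]
9.0 161.5 [ 61.82 159.08  42.13] 29.19 [-1.1 -5.2  7.8]
```

```bash
python3 - <<'E'
from plant import robot
from h import *
x0,y0,z0=62.3,133.5,42
y=161.5
for i in range(14):
    y+=1.5
    c=robot.move_straight(list(SW(x0,y,z0)),vel=0.025)
    s=robot.sense();q=inv(s["tcp_pos"]);F=frc(s);print(round(s["t"],2),y,q.round(2),round(s["opening"]*85,2),F)
    if abs(F[1])>11: break
S=robot.grab_frame("side");crop(S,"s3.png",190,80,340,240,3.7);pickle.dump(S,open("s3.pkl","wb"))
E
```

```text
9.25 163.0 [ 61.79 161.19  42.12] 29.16 [-0.2 -3.   5.9]
9.5 164.5 [ 61.81 163.24  42.12] 29.07 [-0.2 -2.1  6.8]
9.75 166.0 [ 61.8  164.63  42.11] 29.12 [-0.3 -3.1  7.3]
10.0 167.5 [ 61.77 165.58  42.11] 29.7 [-1.8 -3.4  6.6]
10.25 169.0 [ 61.76 166.6   42.11] 29.42 [-1.4 -4.7  6.8]
10.5 170.5 [ 61.76 166.85  42.1 ] 29.13 [-1.4 -8.   9.6]
10.75 172.0 [ 61.77 166.98  42.08] 29.48 [ -1.4 -10.1  10.2]
11.0 173.5 [ 61.78 167.18  42.1 ] 29.39 [ -2.5 -11.9  11.2]
```

View pics/s3.png

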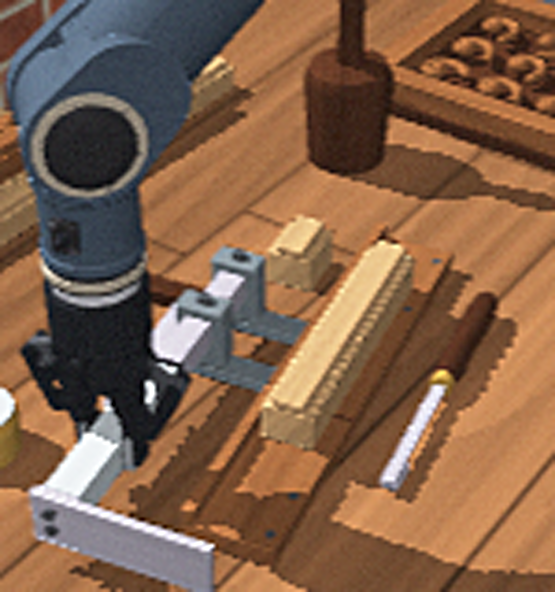

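```bash
python3 - <<'E'
from plant import robot
from h import *
x0,z0=62.3,42
y=173.5
for y in(169,167,165.5,164,162.5,161,159.5,158):
    robot.move_straight(list(SW(x0,y,z0)),vel=0.05)
    s=robot.sense();q=inv(s["tcp_pos"]);F=frc(s);print(round(s["t"],2),y,q.round(2),F)
    if F[1]>8: break
robot.move_straight(list(SW(x0,166,z0)),vel=0.04)
s=robot.sense();print(inv(s["tcp_pos"]).round(2),frc(s))
E
```

```text
11.3 169 [ 61.79 166.75  42.14] [-1.  -4.6  7.8]
11.55 167 [ 61.76 166.6   42.1 ] [-0.5 -0.4  7.1]
11.8 165.5 [ 61.81 166.39  42.13] [0.  1.9 5.3]
12.05 164 [ 61.78 165.44  42.11] [-0.4  3.7  4.7]
12.3 162.5 [ 61.8  164.35  42.13] [-1.6  6.   4.6]
12.55 161 [ 61.81 164.18  42.12] [-0.4  8.9  4.8]
[ 61.8  165.55  42.11] [-0.6 -0.9  7.2]
```

```bash
python3 - <<'E'
from plant import robot
from h import *
robot.grip(0.72,strength=20)
robot.move_straight(list(SW(61.8,165.5,170)),vel=0.25)
robot.goto(list(SW(-48,-150,200)),[np.pi,0,YAW])
s=robot.sense();print(s["t"],inv(s["tcp_pos"]).round(1),frc(s))
T=robot.grab_frame("top");S=robot.grab_frame("side")
pickle.dump(T,open("t4.pkl","wb"));pickle.dump(S,open("s4.pkl","wb"))
crop(S,"s4.png",180,110,320,240,4.6);crop(T,"t4.png",195,130,335,230,5.7)
E
```

```text
15.1583 [ -47.3 -148.4  199.7] [-0.1  0.2  0.2]
```

View pics/s4.png

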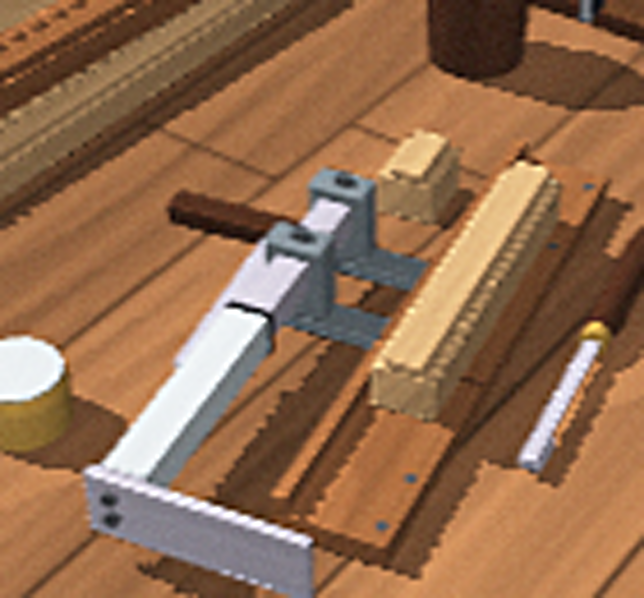

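View pics/t4.png

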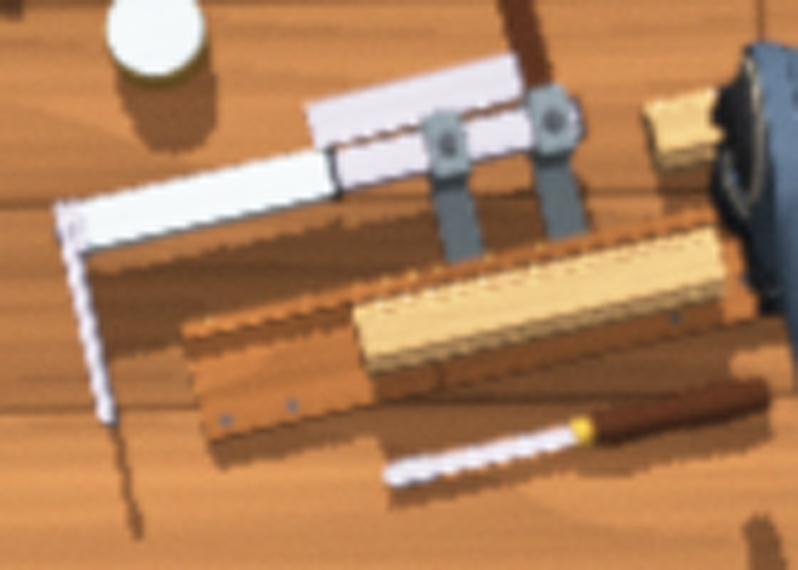

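```bash
python3 - <<'E'
from plant import robot
from h import *
robot.grip(0.8,strength=20)
robot.move_straight(list(SW(-48,-35,120)),vel=0.2)
c=robot.move_straight(list(SW(-48,-35,48.5)),vel=0.1,contact_N=6)
s=robot.sense();print(c,s["t"],inv(s["tcp_pos"]).round(1),frc(s))
if not c:
    robot.grip(0.0,strength=20)
    s=robot.sense();print(s["t"],inv(s["tcp_pos"]).round(2),round(s["opening"]*85,2),frc(s))
    c=robot.move_straight(list(SW(-36,-35,48.5)),vel=0.02,contact_N=4)
    s=robot.sense();print(c,s["t"],inv(s["tcp_pos"]).round(2),round(s["opening"]*85,2),frc(s))
T=robot.grab_frame("top");S=robot.grab_frame("side")
crop(S,"s5.png",180,90,320,220,4.6)
E
```

```text
False 17.2167 [-47.5 -35.1  48.9] [-0.1  0.4  0.1]
17.55 [-47.73 -35.24  49.1 ] 43.63 [-1.6  0.5  5. ]
True 17.7667 [-47.67 -35.26  49.14] 43.37 [0.1 0.3 3.5]
```

View pics/s5.png

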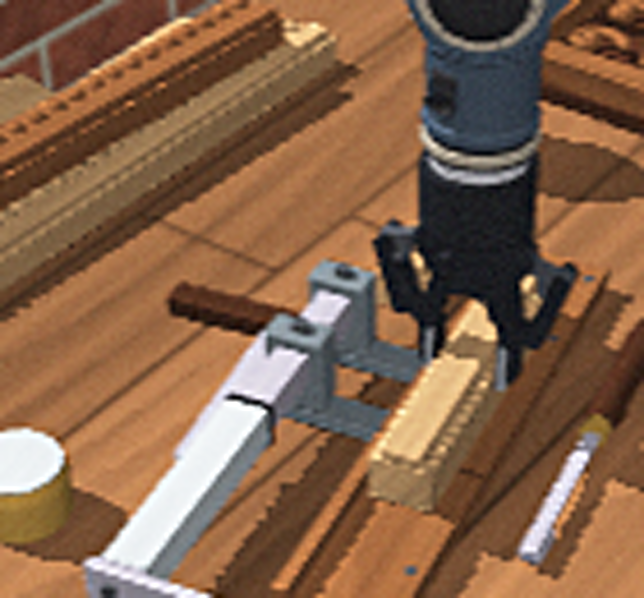

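```bash
python3 - <<'E'
from plant import robot
from h import *
robot.sleep(0.2)
x=-48
for i in range(9):
    x+=1
    robot.move_straight(list(SW(x,-35,48.5)),vel=0.02)
    s=robot.sense();F=frc(s);print(round(s["t"],2),x,inv(s["tcp_pos"]).round(2),round(s["opening"]*85,2),F)
    if F[0]<-5: break
E
```

```text
18.32 -47 [-47.6  -35.24  49.13] 43.17 [-4.7  0.2 12.2]
18.57 -46 [-47.5  -35.23  49.17] 43.65 [-7.3  0.3 14.6]
```

```bash
python3 - <<'E'
from plant import robot
from h import *
def st(x,y,z,v=.03):
    robot.move_straight(list(SW(x,y,z)),vel=v); s=robot.sense();F=frc(s);print(round(s["t"],2),(x,y,z),inv(s["tcp_pos"]).round(2),round(s["opening"]*85,2),F,flush=True);return F
st(-47,-35,48.5)
for z in(49.5,50.5,51.5,52.5):
    F=st(-47,-35,z)
    if F[2]<3: break
x=-47
for i in range(6):
    x+=1; F=st(x,-35,z)
    if F[0]<-6: break
S=robot.grab_frame("side");crop(S,"s6.png",240,110,340,210,6)
E
```

```text
18.82 (-47, -35, 48.5) [-47.65 -35.25  49.12] 43.4 [-3.5 -0.3 10.5]
19.07 (-47, -35, 49.5) [-47.32 -34.98  49.19] 43.26 [ 0.2  0.  -1.1]
19.32 (-46, -35, 49.5) [-45.86 -34.92  49.28] 43.16 [ 0.1 -0.1 -1.8]
19.57 (-45, -35, 49.5) [-44.82 -34.96  49.42] 43.83 [-0.   0.5 -2.2]
19.82 (-44, -35, 49.5) [-43.87 -34.99  49.51] 43.34 [ 0.5  0.4 -1.4]
20.07 (-43, -35, 49.5) [-43.13 -35.    49.45] 43.08 [ 0.1 -0.1 -2.4]
20.32 (-42, -35, 49.5) [-42.94 -35.03  49.3 ] 43.19 [-3.6 -0.1  0.2]
20.57 (-41, -35, 49.5) [-42.87 -35.02  49.26] 43.61 [-5.5  0.2  3.4]
```

View pics/s6.png

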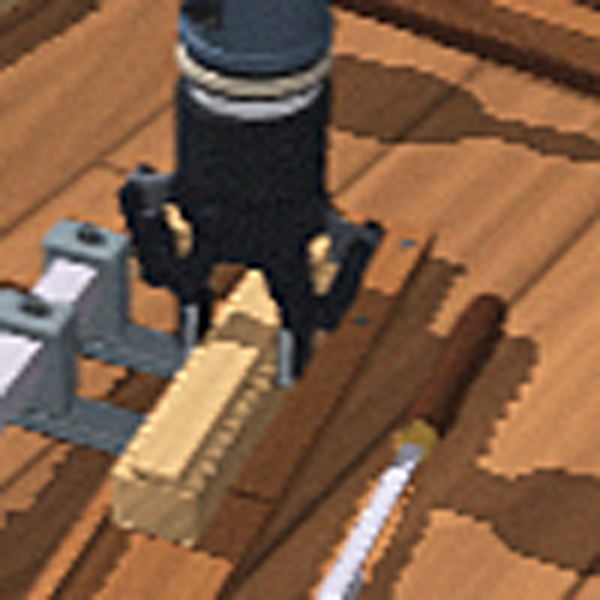

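```bash
python3 - <<'E'
from plant import robot
from h import *
def st(x,y,z,v=.03,c=None):
    r=robot.move_straight(list(SW(x,y,z)),vel=v,contact_N=c); s=robot.sense();F=frc(s);print(r,round(s["t"],2),(x,y,z),inv(s["tcp_pos"]).round(2),round(s["opening"]*85,2),F,flush=True);return F
st(-42.4,-35,49.5)
for y in(0,35,70,100,):
    F=st(-42.4,y,49.5,.06,10)
T=robot.grab_frame("top");S=robot.grab_frame("side")
pickle.dump(S,open("s7.pkl","wb"));crop(S,"s7.png",180,100,320,240,4.3)
E
```

```text
False 20.87 (-42.4, -35, 49.5) [-42.92 -35.02  49.32] 43.03 [-3.1 -1.  -2.1]
False 21.6 (-42.4, 0, 49.5) [-42.98   1.28  49.31] 43.23 [-6.   2.3 -0.9]
False 22.33 (-42.4, 35, 49.5) [-42.99  35.62  49.37] 43.16 [-6.1  0.6  0.2]
False 23.07 (-42.4, 70, 49.5) [-43.    70.62  49.36] 42.87 [-5.4 -0.4 -1. ]
False 23.72 (-42.4, 100, 49.5) [-43.03 100.84  49.38] 43.62 [-4.8  1.1 -0.3]
```

View pics/s7.png

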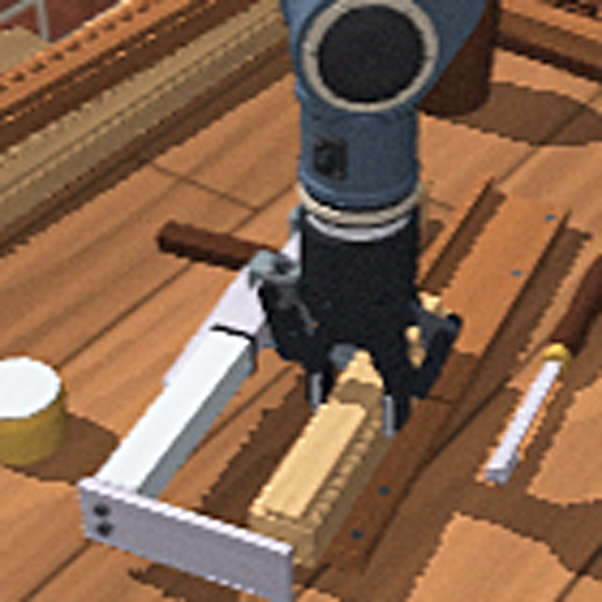

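```bash
python3 - <<'E'
from plant import robot
from h import *
y=101
def st(x,y,z,v=.03,c=None):
    r=robot.move_straight(list(SW(x,y,z)),vel=v,contact_N=c); s=robot.sense();F=frc(s);print(r,round(s["t"],2),y,inv(s["tcp_pos"]).round(2),F,flush=True);return F
st(-42.6,112,49.5,.04,8); y=112
while y<150:
    y+=1.5
    F=st(-42.6,y,49.5,.025)
    if F[1]<-4.5: break
E
```

```text
False 24.27 112 [-43.06 112.61  49.38] [-5.5 -0.2 -1.1]
False 24.52 113.5 [-43.05 113.46  49.32] [-5.6 -0.8 -1.6]
False 24.77 115.0 [-43.06 114.68  49.31] [-5.3 -1.8 -1.6]
False 25.02 116.5 [-43.07 116.08  49.31] [-5.1 -2.6 -1.7]
False 25.27 118.0 [-43.04 117.56  49.32] [-4.7 -2.1 -1.9]
False 25.52 119.5 [-43.05 119.01  49.31] [-5.  -2.1 -2.3]
False 25.77 121.0 [-43.05 120.53  49.31] [-5.4 -2.4 -1.2]
False 26.02 122.5 [-43.1  122.03  49.29] [-5.1 -2.4 -1.7]
False 26.27 124.0 [-43.08 123.52  49.29] [-4.5 -2.2 -1.9]
False 26.52 125.5 [-43.05 125.02  49.31] [-5.3 -3.  -1.4]
False 26.77 127.0 [-43.08 126.52  49.3 ] [-5.2 -1.9 -1.6]
False 27.02 128.5 [-43.08 128.01  49.31] [-4.6 -2.3 -2.3]
False 27.27 130.0 [-43.08 129.53  49.29] [-4.8 -2.5 -2.5]
False 27.52 131.5 [-43.09 131.03  49.3 ] [-5.9 -2.  -1.9]
False 27.77 133.0 [-43.11 131.47  49.27] [-3.8 -4.9 -1.9]
```

```bash
python3 - <<'E'
from plant import robot
from h import *
robot.move_straight(list(SW(-42.9,132.6,49.5)),vel=.02)
s=robot.sense();print(frc(s))
robot.grip(0.75)
s=robot.sense();print(s["t"],inv(s["tcp_pos"]).round(2),frc(s))
robot.move_straight(list(SW(-43,132,150)),vel=.2)
robot.goto(list(SW(-43,-150,220)),[np.pi,0,YAW])
T=robot.grab_frame("top");S=robot.grab_frame("side")
print(robot.sense()["t"])
pickle.dump(T,open("t8.pkl","wb"));pickle.dump(S,open("s8.pkl","wb"))
crop(S,"s8.png",180,120,320,250,4.6);crop(T,"t8.png",195,130,335,230,5.7)
E
```

```text
[-3.6 -3.5 -2.9]
28.35 [-41.36 133.17  50.07] [ 0.4 -0.5 -0.4]
30.2167
```

View pics/s8.png

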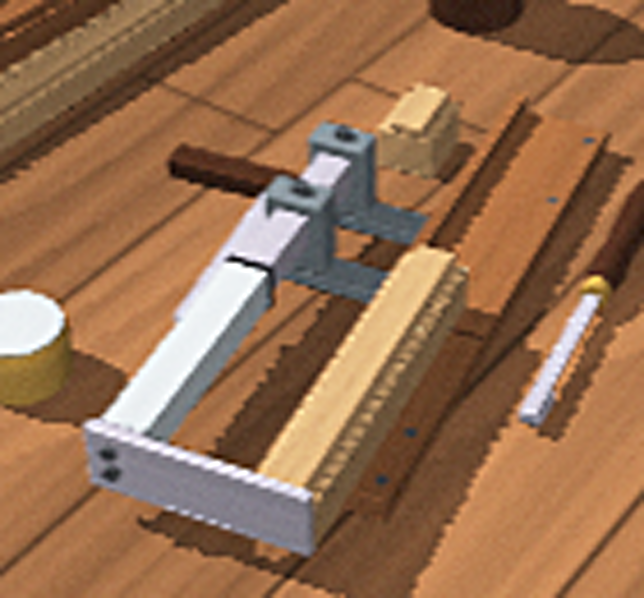

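View pics/t8.png

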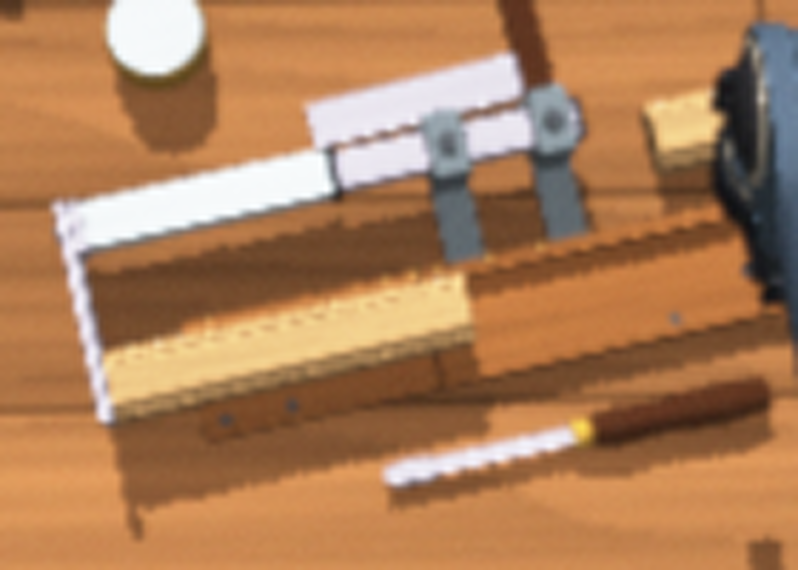

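```bash
python3 - <<'E'
from plant import robot
from h import *
robot.grip(0.0,strength=20)
robot.move_straight(list(SW(-43,-30,120)),vel=.25)
robot.move_straight(list(SW(-43,-30,50)),vel=.15,contact_N=6)
s=robot.sense();print(s["t"],inv(s["tcp_pos"]).round(2),frc(s))
c=robot.move_straight(list(SW(-43,-10,50)),vel=.06,contact_N=4);y=-10
s=robot.sense();print(c,s["t"],inv(s["tcp_pos"]).round(2),frc(s))
while y<12 and not c:
    y+=1
    robot.move_straight(list(SW(-43,y,50)),vel=.025)
    s=robot.sense();F=frc(s);print(round(s["t"],2),y,inv(s["tcp_pos"]).round(2),F)
    if F[1]<-3.5: break
E
```

```text
32.2333 [-42.3  -30.5   50.58] [-0.2  0.3 -0.1]
False 32.7167 [-42.84  -9.64  50.29] [-0.1 -0.1 -0.7]
32.97 -9 [-43.    -9.15  49.98] [-0.1  0.6 -0.1]
33.22 -8 [-43.    -7.99  49.98] [-0.3  0.8  0. ]
33.47 -7 [-43.01  -6.94  50.  ] [-0.5 -1.2  0.2]
33.72 -6 [-43.02  -5.9   50.  ] [-0.8 -0.1  0.3]
33.97 -5 [-42.98  -4.91  50.  ] [-0.2  0.  -0.2]
34.22 -4 [-42.99  -3.93  50.01] [ 0.2  0.1 -0.6]
34.47 -3 [-43.    -2.91  49.99] [-0.3 -0.7  0.3]
34.72 -2 [-43.01  -1.9   50.  ] [ 0.5 -1.4  0.4]
34.97 -1 [-43.    -0.92  49.99] [ 0.7  1.1 -0.1]
35.22 0 [-43.02   0.08  49.99] [-0.2  0.6 -0.7]
35.47 1 [-43.03   0.79  49.99] [-0.1 -1.  -0.2]
35.72 2 [-43.05   0.87  50.02] [ 0.  -4.6  0.2]
```

```bash
python3 - <<'E'
from plant import robot
from h import *
robot.move_straight(list(SW(-43,-30,50)),vel=.08)
robot.move_straight(list(SW(-43,-60,200)),vel=.25)
robot.goto(list(SW(-43,-180,240)),[np.pi,0,YAW])
S=robot.grab_frame("side");T=robot.grab_frame("top");crop(S,"s9.png",150,60,340,250,3.1)
crop(T,"t9.png",195,130,335,230,5.7)
s=robot.sense();print(s["t"],frc(s))
E
```

```text
37.7 [-0.   1.1  0.4]
```

View pics/s9.png

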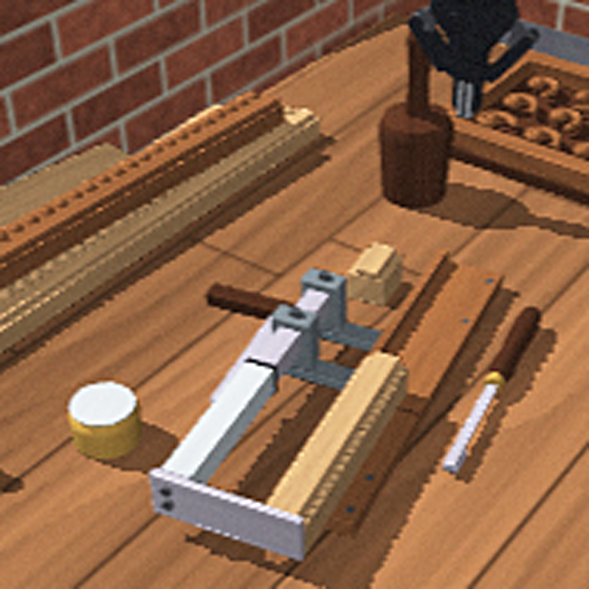

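View pics/t9.png

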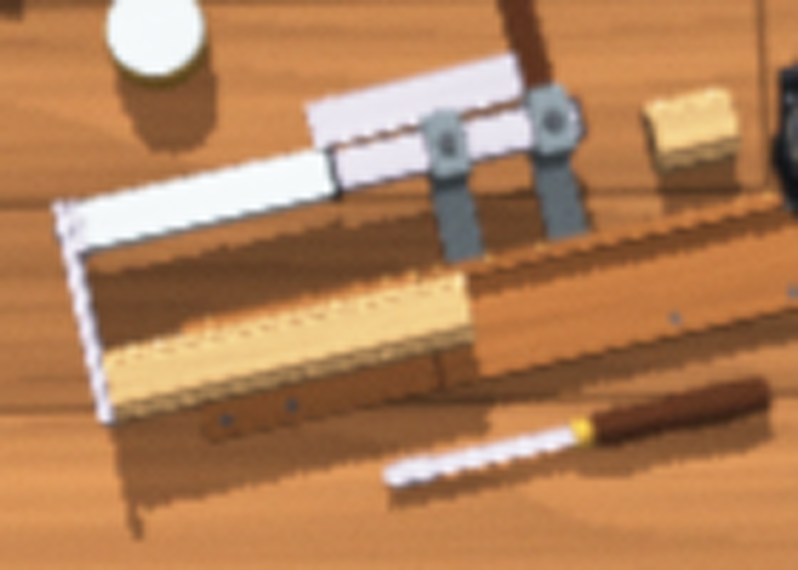

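The blank's head (top crop, about (105,385)) is against the plate. It lies along the fence, and the neighbouring things haven't moved.

```bash
python3 -c "
from plant import robot
robot.close_job()"
```

```text
the job is handed in; nothing more can be done
```

The length stop is set one hole longer and the blank is butted against the stop plate. I handed the job in at about 38 s of the 54 s allowed.

- **Stop:** I pinched the outer tube over the button. The jaws closed to about 29 mm, so the button was flush. I drew the tube about 32 mm to +y, with about 10 N sampled at release and 5 N while sliding. It stopped hard at the next hole, where I let the force reach only 12 N. A light pull and push showed it locked both ways. The apparent play was about 2.5 mm including tube and gripper compliance, against the 1.5 mm stated. The button is on the side hidden from the cameras, so I confirmed the snap by feel only.
- **Blank:** I used the smaller blank, the one on the bed. My first move towards the fence stalled because the gripper was pressing the blank down with up to 15 N. Raising the tool 1 mm freed it. I then brought it to the fence with about 5 N and slid it about 166 mm until it met the plate, with about 5 N in total.
- **Last checks:** A separate push on the blank's tail met firm resistance at once (4.6 N), so its head is on the plate. The final pictures show it flat along the fence, and the things around the board look undisturbed; I did not compare the bottle, glue jar or second gouge.
- **Disagreement:** The position I fitted from the cameras was about 2 mm off in x from what the gripper felt at both the tube and the fence. I went by touch.

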